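Put the loose coax adapters back in the assortment case

TASK

Tidy up the desk of the radio shack after the antenna work: put each of the four loose parts (T-adapter, right-angle elbow, straight barrel and clip-on ferrite) away in the open assortment case, in the large compartment that already holds one of the same kind. Lower each part into its compartment and let go of it there, rather than dropping it in from above the rim, and leave the mouse and the handheld radio where they are.

Things in the scene. Friction and masses are not known exactly. Their poses are not given: they have to be found in the camera images.
- tee: nickel coax T-adapter, 18 mm high, 65 g. Arms along x end at x = -23 and +23 mm, their back at y = -9 mm; stem along +y ends at y = +27 mm in a knurled nut 18 mm across. Grip it along y, 36 mm wide, from the arms' back to the stem's end (grip's middle at x = 0, y = +9 mm). Lies flat, any yaw. Origin on its underside below the crossing of arms and stem; z up.
- elbow: nickel right-angle coax adapter (L), 18 mm high, 55 g. Corner block 18 mm square about the origin, knurled nut along +x to x = +28 mm, threaded socket 16 mm across along +y to y = +25 mm. Grip it along y, 34 mm wide, from the block's back (y = -9 mm) to the socket's end (grip's middle at x = 0, y = +8 mm). Lies flat, any yaw. Origin on its underside below the legs' crossing; z up.
- barrel: nickel straight coax barrel adapter, 44 mm long along x, 18 mm high, 45 g. Hexagonal middle (x from -8 to +8 mm, 18 mm across flats, lying on a flat, corners to the sides 21 mm apart), round threaded ends 16 mm across. Grip the middle along y, 21 mm wide. Lies flat, any yaw. Origin on its underside below the middle of its axis; z up.
- ferrite: black plastic clip-on ferrite block for cables, 34 (x) x 23 (y) x 22 mm high, 45 g, with a 9 mm bore along x. Grip it along y, 23 mm wide. Lies flat, any yaw. Origin on its underside below the block's centre; z up.
- bay_tee: large white compartment of the open case, home of the tee pieces (T-shaped): one loose such piece lies in its -x half (towards the robot), the +x half is empty. Fixed; 110 (x) x 95 (y) x 40 mm high, walls and floor 2.5 mm. Origin: centre of its underside, 3 mm above the desk (inner floor at 2.5 mm, rim at 40 mm above the origin). z up, x along the long side, away from the robot (within 0.2 rad of world x).
- bay_elbow: large white compartment of the open case, home of the right-angle elbows (L-shaped): one loose such piece lies in its -x half (towards the robot), the +x half is empty. Fixed; 110 (x) x 95 (y) x 40 mm high, walls and floor 2.5 mm. Origin: centre of its underside, 3 mm above the desk (inner floor at 2.5 mm, rim at 40 mm above the origin). z up, x along the long side, away from the robot (within 0.2 rad of world x).
- bay_barrel: large white compartment of the open case, home of the straight barrels: one loose such piece lies in its -x half (towards the robot), the +x half is empty. Fixed; 110 (x) x 95 (y) x 40 mm high, walls and floor 2.5 mm. Origin: centre of its underside, 3 mm above the desk (inner floor at 2.5 mm, rim at 40 mm above the origin). z up, x along the long side, away from the robot (within 0.2 rad of world x).
- bay_ferrite: large white compartment of the open case, home of the clip-on ferrite blocks: one loose such piece lies in its -x half (towards the robot), the +x half is empty. Fixed; 110 (x) x 95 (y) x 40 mm high, walls and floor 2.5 mm. Origin: centre of its underside, 3 mm above the desk (inner floor at 2.5 mm, rim at 40 mm above the origin). z up, x along the long side, away from the robot (within 0.2 rad of world x).
- mouse: bystander: black wireless computer mouse, 104 by 60 by 35 mm, lying on the desk to the right of the loose parts; origin at the centre of its underside. Not to be moved.
- handheld: bystander: black handheld radio lying on its back beyond the loose parts, body 105 (x) by 56 (y) by 32 mm high with a thin aerial reaching to x = +139 mm; origin below the centre of its body. Not to be moved.
Things that resemble listed ones, but are neither listed nor needed, are in the scene too. Leave any orange look-alike of the tee alone.

How it is judged:
At the end, for the whole second after the job is handed in: Each part lies still and released inside the compartment of its own kind: origin within 50 mm lengthwise and 42.5 mm across of the compartment's centre and less than 30 mm above its underside; any way round, also against or on the piece already there (x of tee in the frame of bay_tee between -0.05 and 0.05 m and y of tee in the frame of bay_tee between -0.0425 and 0.0425 m and z of tee in the frame of bay_tee between -0.003 and 0.03 m and linear speed of each of tee, elbow, barrel, ferrite below 0.02 m/s and angular speed of each of tee, elbow, barrel, ferrite below 0.3 rad/s and x of elbow in the frame of bay_elbow between -0.05 and 0.05 m and y of elbow in the frame of bay_elbow between -0.0425 and 0.0425 m and z of elbow in the frame of bay_elbow between -0.003 and 0.03 m and x of barrel in the frame of bay_barrel between -0.05 and 0.05 m and y of barrel in the frame of bay_barrel between -0.0425 and 0.0425 m and z of barrel in the frame of bay_barrel between -0.003 and 0.03 m and x of ferrite in the frame of bay_ferrite between -0.05 and 0.05 m and y of ferrite in the frame of bay_ferrite between -0.0425 and 0.0425 m and z of ferrite in the frame of bay_ferrite between -0.003 and 0.03 m); the robot touches nothing.
It fails at once if a part is dropped into its compartment from above the rim (falls faster than 0.9 m/s inside it) ((z of tee in the frame of bay_tee below 0.035 m and horizontal distance between tee and bay_tee below 0.055 m and linear speed of tee above 0.9 m/s) or (z of elbow in the frame of bay_elbow below 0.035 m and horizontal distance between elbow and bay_elbow below 0.055 m and linear speed of elbow above 0.9 m/s) or (z of barrel in the frame of bay_barrel below 0.035 m and horizontal distance between barrel and bay_barrel below 0.055 m and linear speed of barrel above 0.9 m/s) or (z of ferrite in the frame of bay_ferrite below 0.035 m and horizontal distance between ferrite and bay_ferrite below 0.055 m and linear speed of ferrite above 0.9 m/s)).
It fails at once if the mouse is shifted by more than 20 mm (distance of mouse from where it was at the start of the episode above 0.02 m).
It fails at once if the handheld radio is shifted by more than 20 mm (distance of handheld from where it was at the start of the episode above 0.02 m).
It also fails if it takes over 96 s, if anything falls off the work surface, if the arm or the gripper's body presses on something with over 40 N, if the wrist force passes 120 N, or if a joint passes its speed limit or range.

ROBOT

A 6-joint arm with a two-finger parallel gripper is mounted at the origin on the work surface. World frame = base frame: x ahead of the robot, y to its left, z up, the work surface at z = 0. Lengths are in m, angles in rad, forces in N, time in s.
With the tool pointing down it reaches from about 0.275 to 0.75 m from the base axis. Payload 10.2 kg.
Tool frame: the origin (TCP) lies at the very end of the fingers, on their centre line; the grasp point (between the pads) lies 19 mm behind it; z points along the fingers, y is the line along which they close (so a half turn about z gives the same grasp; the last joint's range is limited). The gripper opens to 85 mm and grips with 20 to 120 N. Pads are 22 mm wide; open, the fingers measure 114 mm over their backs; the gripper's body (76 mm by 85 mm) begins 54 mm behind the grasp point. The pads swing forward as they close: fully open they stand 13 mm farther back than shut.
Start: joints at [-1.408, 0.313, 1.498, -0, 1.331, -0.223], TCP at [0.198, -0.486, 0.231] pointing down, gripper open.
Joint ranges: [-2.94, 2.94], [-0.97, 2.17], [0.19, 2.56], [-1.23, 4.37], [0.02, 3.11], [-2.88, 2.88]. Speed limits (rad/s): [2.39, 2.39, 3.01, 3.14, 3.14, 3.14].

INTERFACE

Orientations are given as a rotation vector (axis times angle).
In Python, from workcell import arm gives the robot as it stands.
- The arm moves only by the shell command python3 -m pendant 'ROWS' [FORCE]. ROWS is JSON, one flat list of numbers, 7 for each row, row after row: the turn, a rotation vector about the world's x, y, z in degrees, then the shift along the world's x, y, z in cm, then the closure, from 0 (fully open) to 1 (shut). A call has 1 to 10 rows; each row is the pose to reach, as a shift and turn from the pose commanded when the call began; what a row does not reach only later rows make up. A row lasts 1/10 s, in which the tool goes at most 50 mm and 8.59 degrees, less where a joint would pass 70% of its speed; a pose out of reach is approached as far as the arm can. A call with a gripper value outside its range is refused whole. The fingers move at their own pace and stop on an object; FORCE is the grip in N (left out, the last holds). Time passes only in rows, so rows that repeat a pose let the fingers close. It gives the time, the measured TCP pose, the force, the opening and the grip force at its end, in the units of the state.
- arm.get_state(): the state, without advancing time (a new reading comes with each control period).
- arm.capture(name): name is "scene" or "top"; returns the picture (384x512x3 uint8, red, green, blue); there is no depth.
- arm.get_calibration(name): a dict with "intrinsics" (3x3 intrinsics, pixels), "k1" (the pictures are not rectified: a ray, as slopes to the right and down, at radius r is drawn at 1 + k1 r^2 times it, then the intrinsics apply), "origin" and "rotation" of the camera in the world. Camera axes: x right, y down, z forward; pixel columns grow to the right and rows downward; lengths in m; the calibration is good to about 2 mm. A picture is of the moment at which its call begins. get_calibration takes no time and is no camera call.
- arm.hand_in(): hands the job in; it is judged then, once.
The state is a dict: "time": time; "q": joint angles; "qd": joint speeds; "tau": joint torques, N m; "tcp_pos": TCP position; "eef_rot": TCP orientation; "contact_force": force on the tool from outside, world axes, zero at the start; "moment": the same for the moment, N m; "gripper_width": opening from 0.0 (shut) to 1.0 (fully open); "finger_force": force on a finger pad.
Only numpy, scipy, OpenCV 4.12 (cv2) and the standard library are available. Lean on these libraries where they do the work, as an engineer would, in place of code of your own. Each camera call takes 0.05 s, during which the arm holds its last target. There are 200 camera calls.

## Working session

There is one attempt and no reset: what is moved stays moved. The work goes in short steps, Python scripts to look and compute and a shell command to move; the robot and the scene stay as the last step left them, time stands still between calls to the robot, and variables do not carry over. Pictures are saved under pics/ and viewed, at most 14 in all, crops included, and the job is handed in when it is done.

```bash
mkdir -p pics && cat > h.py <<'E'
import numpy as np,cv2
from workcell import arm
def snap(n,f):
    im=arm.capture(n); cv2.imwrite('pics/'+f,im[:,:,::-1]); return im
def ray(n,uv):
    c=arm.get_calibration(n);K=np.array(c['intrinsics'],float)
    p=np.linalg.inv(K)@[uv[0],uv[1],1]; d=p[:2]; s=d.copy()
    for _ in range(30): s=d/(1+c['k1']*(s@s))
    return np.array(c['origin']),np.array(c['rotation'])@[s[0],s[1],1]
def pt(n,uv,z):
    o,d=ray(n,uv); return o+d*(z-o[2])/d[2]
def proj(n,P):
    c=arm.get_calibration(n);q=np.array(c['rotation']).T@(np.array(P)-c['origin']);s=q[:2]/q[2];s=s*(1+c['k1']*(s@s))
    return (np.array(c['intrinsics'])@[s[0],s[1],1])[:2]
E
python3 - <<'E'
from h import *
a=snap('top','top0.png');b=snap('scene','scene0.png')
for n in('top','scene'):print(arm.get_calibration(n))
s=arm.get_state();print(s)
cv2.imwrite('pics/top0b.png',cv2.resize(a[:,:,::-1],(800,600),interpolation=cv2.INTER_CUBIC))
cv2.imwrite('pics/scene0b.png',cv2.resize(b[:,:,::-1],(800,600),interpolation=cv2.INTER_CUBIC))
E
```

```text
{'intrinsics': array([[389.69634615,   0.        , 255.14905357],
       [  0.        , 389.69634615, 187.47723212],
       [  0.        ,   0.        ,   1.        ]]), 'k1': -0.0009195225840781637, 'origin': array([ 0.4099522 , -0.05103057,  0.86527572]), 'rotation': array([-2.17799515,  2.11748696, -0.23806748])}
{'intrinsics': array([[406.39106348,   0.        , 251.93018263],
       [  0.        , 406.39106348, 189.93815695],
       [  0.        ,   0.        ,   1.        ]]), 'k1': -0.07270643650607894, 'origin': array([ 1.07429988, -0.19313686,  0.91178215]), 'rotation': array([-2.12995613, -1.60556688,  0.47179011])}
{'time': 0.1, 'q': array([-1.40837407e+00,  3.13408116e-01,  1.49833063e+00, -3.79247704e-05,
        1.33104150e+00, -2.23400714e-01]), 'qd': array([ 0.00087948, -0.00046165, -0.00216022, -0.0011322 ,  0.00035054,
        0.00079537]), 'tau': array([ 1.96703448e-03, -4.12899542e+01, -2.60141498e+01, -2.51945930e-04,
        3.02520195e-03, -1.85935806e-05]), 'tcp_pos': array([ 0.19751017, -0.48618203,  0.23079659]), 'eef_rot': array([-3.08214794e+00, -6.02083414e-01,  9.64808956e-07]), 'contact_force': array([ 0.29869951,  0.1462458 , -0.31004843]), 'moment': array([-0.00389956,  0.01477529,  0.01281013]), 'finger_force': 0.0, 'gripper_width': 1.000214082958479}
```

View pics/top0b.png

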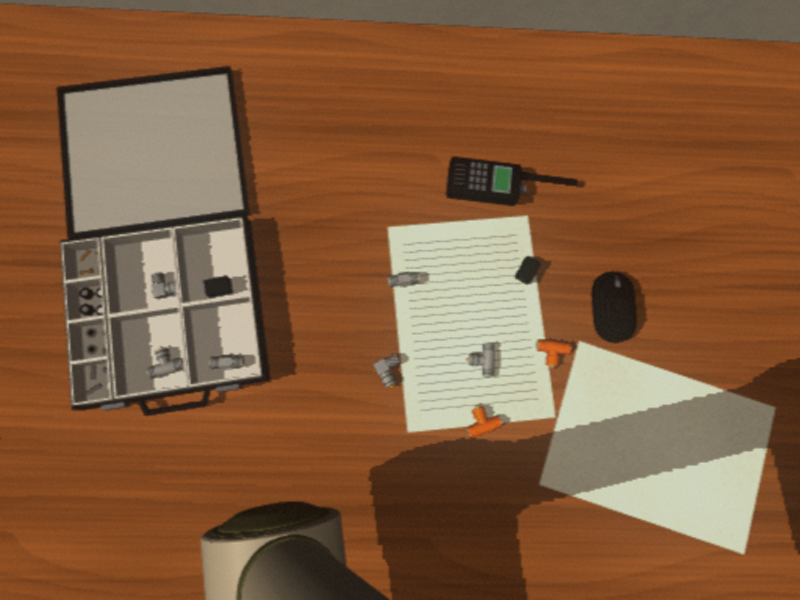

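View pics/scene0b.png

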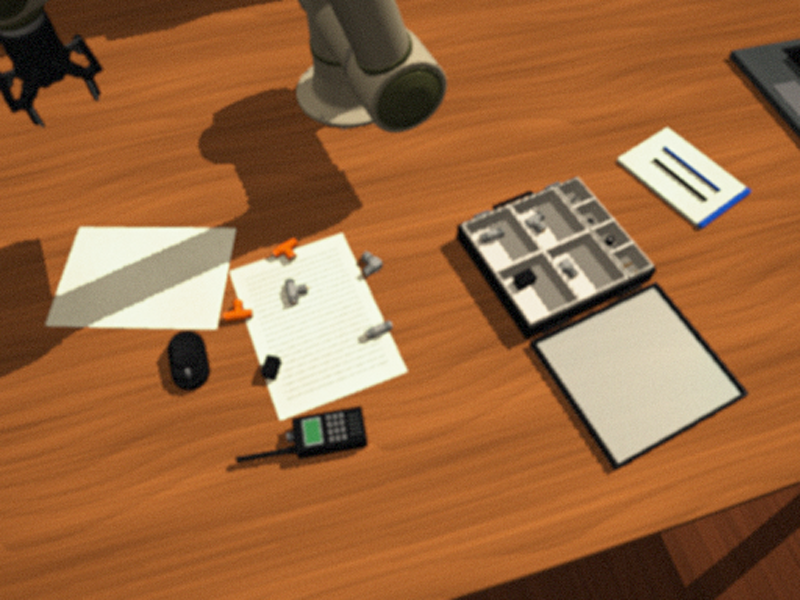

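Top view (800x600 scale) candidates:
- Tee: grey at (487,358), chosen. The orange look-alikes at (555,350) and (487,422) are rejected by colour.
- Elbow: (388,370).
- Barrel: (408,279).
- Ferrite: black at (528,270), not the mouse at (614,306).

The case pieces are at (165,362), (162,285), (232,361) and (218,287). I'll check all of these in one close crop.

```bash
sed -i "s/np.array(c\['rotation'\])/cv2.Rodrigues(np.array(c['rotation']))[0]/" h.py && python3 - <<'E'
from h import *
a=cv2.imread('pics/top0.png')
c1=cv2.resize(a[135:265,35:180],None,fx=2.75,fy=2.75*1,interpolation=cv2.INTER_CUBIC)
c2=cv2.resize(a[135:280,240:370],None,fx=3,fy=3,interpolation=cv2.INTER_CUBIC)
H=max(c1.shape[0],c2.shape[0]);o=np.zeros((H,c1.shape[1]+c2.shape[1],3),np.uint8)
o[:c1.shape[0],:c1.shape[1]]=c1;o[:c2.shape[0],c1.shape[1]:]=c2
cv2.imwrite('pics/crop.png',o);print(o.shape,c1.shape)
print(cv2.Rodrigues(arm.get_calibration('top')['rotation'])[0].round(3))
hsv=cv2.cvtColor(a,cv2.COLOR_BGR2HSV)
# loose part masks in hand-picked windows
g=a.astype(int); sat=hsv[...,1].astype(int);val=hsv[...,2].astype(int)
for nm,(x,y) in dict(tee=(311,229),elbow=(248,237),barrel=(261,179),ferrite=(338,173)).items():
    print(nm,'\n',val[y-2:y+3:2,x-20:x+20:2],'\n',sat[y-2:y+3:2,x-20:x+20:2])
E
```

```text
(435, 789, 3) (358, 399, 3)
[[ 0.024 -0.984  0.177]
 [-0.999 -0.032 -0.041]
 [ 0.046 -0.176 -0.983]]
tee 
 [[175 180 197 207 188 109  93  87  86 119 156 145 109 137 141 210 215 213
  213 212]
 [213 213 214 203 170 145 116 120 131 138 159 142 107 132 134 178 181 171
  175 180]
 [207 208 209 207 177 136 126 122 131 150 168 141 107 131 141 208 213 213
  213 214]] 
 [[ 29  26  25  30  31  33  30  32  36  34  31  33  40  52  49  30  33  31
   32  31]
 [ 31  31  25  30 111  37  33  34  35  35  32  32  36  54  51  33  31  31
   34  34]
 [ 28  28  28  27  39  34  32  27  31  32  30  31  38  51  47  34  28  31
   32  33]]
elbow 
 [[132 133 133 132 134 131 136 144 145 140 124  70  77  85 154 209 210 212
  212 193]
 [126 125 125 125 127 132 132 148 144 123  84  80  82  87 146 207 211 209
  213 212]
 [132 130 129 128 127 128 125 135 131 141 105  60  80  85  98 206 211 212
  212 209]] 
 [[180 182 182 180 179 169  45  39  35  36  41  91 146 159  94  33  32  32
   35  32]
 [186 184 180 184 177 180 114  38  35  35  52 137 149 152 119  37  34  35
   32  32]
 [182 188 180 183 183 177 175  77  35  36  
[... 389 characters left out ...]
  35]
 [179 174 177 164  45  35  34  37  34  34  33  38  32  35  56  53  45  32
   33  33]
 [176 177 176 166  55  34  35  39  34  38  36  45  42  41  42  32  30  33
   32  34]]
ferrite 
 [[190 171 178 179 170 174 195 124  45  44  44  42  42  52  79  80  88 127
  131 132]
 [206 208 210 209 208 207 173  48  44  46  45  42  43  73  83  87 135 138
  138 138]
 [206 207 204 206 205 201  85  46  43  48  45  43  51  73  74 102 124 126
  128 129]] 
 [[ 34  31  36  33  32  34  34  41  62  46  52  55  49  98 145 147 156 177
  177 174]
 [ 36  36  36  34  36  36  40  37  64  50  68  49  65 150 151 158 176 179
  179 181]
 [ 35  36  35  33  35  36  39  33  42  53  62  65  90 150 145 160 171 176
  179 178]]
```

View pics/crop.png

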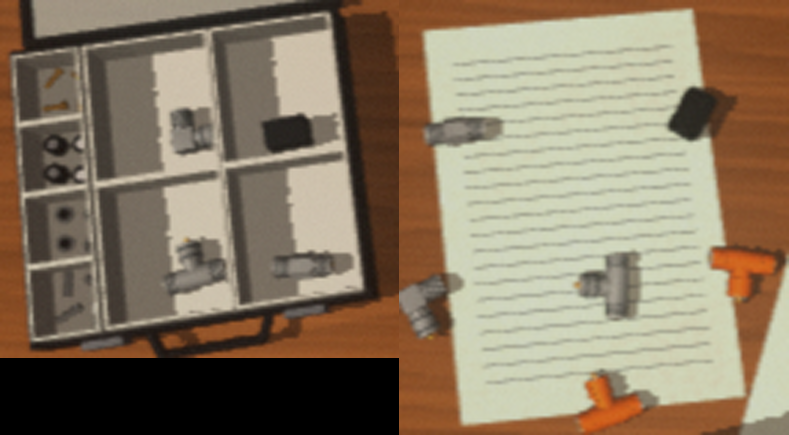

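The crop confirms the homes: tee near-left, elbow far-left, barrel near-right, ferrite far-right. On the elbow, the nut (+x) points down in the image and the socket (+y) points right. Next I measure.

```bash
cat > meas.py <<'E'
from h import *
a=cv2.imread('pics/top0.png');hsv=cv2.cvtColor(a,cv2.COLOR_BGR2HSV).astype(int);S,V=hsv[...,1],hsv[...,2]
for nm,(x,y,z) in dict(tee=(311,229,.012),elbow=(248,237,.012),barrel=(261,179,.010),ferrite=(338,173,.018)).items():
    m=((V<65) if nm=='ferrite' else (S<48)&(V<168)).astype(np.uint8)
    w=np.zeros_like(m);w[y-18:y+19,x-22:x+23]=1;m=cv2.morphologyEx(m*w,cv2.MORPH_OPEN,np.ones((3,3),np.uint8))
    n,l,st,c=cv2.connectedComponentsWithStats(m);i=1+np.argmax(st[1:,4])
    ys,xs=np.nonzero(l==i)
    P=np.array([pt('top',(u,v),z)[:2] for u,v in zip(xs,ys)],np.float32)*1000
    r=cv2.minAreaRect(P);b=cv2.boxPoints(r);print(nm,'centroid',P.mean(0).round(1),'rect',np.round(r[0],1),np.round(r[1],1),round(r[2],1),b.round(0).tolist())
    if nm=='barrel' or nm=='elbow':
        print(cv2.fitLine(P,cv2.DIST_L2,0,.01,.01).ravel().round(3))
G=np.array([[[86,48],[212,32],[335,14]],[[97,183],[222,167],[343,155]],[[106,328],[237,310],[365,296]]])/2.75+[35,135]
W=np.array([[pt('top',g,.043)[:2]*1000 for g in r] for r in G]);print(W.round(0).tolist())
for nm,(i,j) in dict(elbow=(0,0),ferrite=(0,1),tee=(1,0),barrel=(1,1)).items():
    q=W[i:i+2,j:j+2];ax=(q[0]-q[1]).mean(0);ay=(q[:,0]-q[:,1]).mean(0)
    print('bay',nm,q.mean((0,1)).round(1),np.linalg.norm(ax).round(),np.linalg.norm(ay).round(),np.degrees([np.arctan2(ax[1],ax[0]),np.arctan2(-ay[0],ay[1])]).round(1))
for nm,c in dict(tee=(192,265),elbow=(190,130),barrel=(302,264),ferrite=(287,132)).items(): print('old',nm,pt('top',np.array(c)/2.75+[35,135],.018)[:2].round(3))
# hand-picked crop2 points
for nm,L in dict(tee=[(621,251),(621,318),(578,286),(637,286)],elbow=[(404,292),(430,336),(456,282)],barrel=[(426,132),(501,128)]).items():
    print(nm,[ (pt('top',(240+(u-399)/3,135+v/3),.010)[:2]*1000).round(1).tolist() for u,v in L])
print(cv2.Rodrigues(arm.get_state()['eef_rot'])[0].round(3))
E
python3 meas.py
```

```text
tee centroid [ 473.4 -208.9] rect [ 472.8 -205. ] [48.5 35.5] 0.2 [[449.0, -187.0], [449.0, -223.0], [497.0, -223.0], [497.0, -187.0]]
elbow centroid [456.2 -70.4] rect [454.8 -70.2] [36.8 28.3] 1.5 [[436.0, -57.0], [437.0, -85.0], [474.0, -84.0], [473.0, -56.0]]
[ 9.94000e-01 -1.11000e-01  4.56228e+02 -7.04160e+01]
barrel centroid [585.3 -94.9] rect [584.7 -93.6] [20.6 42.8] 1.9 [[574.0, -73.0], [575.0, -115.0], [596.0, -115.0], [594.0, -72.0]]
[ 1.48000e-01 -9.89000e-01  5.85257e+02 -9.49050e+01]
ferrite centroid [ 603.5 -271.8] rect [ 603.5 -271.9] [23.3 37.6] 60.6 [[581.0, -273.0], [614.0, -291.0], [626.0, -271.0], [593.0, -253.0]]
[[[621.0, 320.0], [637.0, 225.0], [655.0, 131.0]], [[516.0, 300.0], [531.0, 208.0], [543.0, 117.0]], [[408.0, 282.0], [423.0, 187.0], [436.0, 93.0]]]
bay elbow [576.2 263. ] 107.0 95.0 [9.8 9.6]
bay ferrite [591.7 170. ] 110.0 94.0 [8.  9.3]
bay tee [469.4 244.3] 110.0 95.0 [10.1  9.3]
bay barrel [483.4 151.3] 110.0 93.0 [11.6  7.7]
old tee [0.457 0.232]
old elbow [0.563 0.243]
old barrel [0.46  0.148]
old ferrite [0.564 0.167]
tee [[498.0, -218.7], [448.9, -218.6], [471.4, -186.9], [472.6, -230.5]]
elbow [[463.6, -59.5], [432.4, -79.2], [471.9, -97.2]]
barrel [[582.8, -72.3], [587.7, -128.4]]
[[ 0.926  0.376 -0.   ]
 [ 0.376 -0.926  0.001]
 [ 0.    -0.001 -1.   ]]
```

The elbow and barrel outlines are blurred by shadow, so I'll take one zoomed crop of both.

```bash
python3 - <<'E'
from h import *
a=cv2.imread('pics/top0.png');b=cv2.imread('pics/scene0.png')
f=lambda x,y:cv2.resize(a[y:y+40,x:x+40],None,fx=10,fy=10,interpolation=cv2.INTER_CUBIC)
cv2.imwrite('pics/z1.png',np.hstack([f(230,217),f(242,160)]))
E
```

```text
(no output)
```

View pics/z1.png

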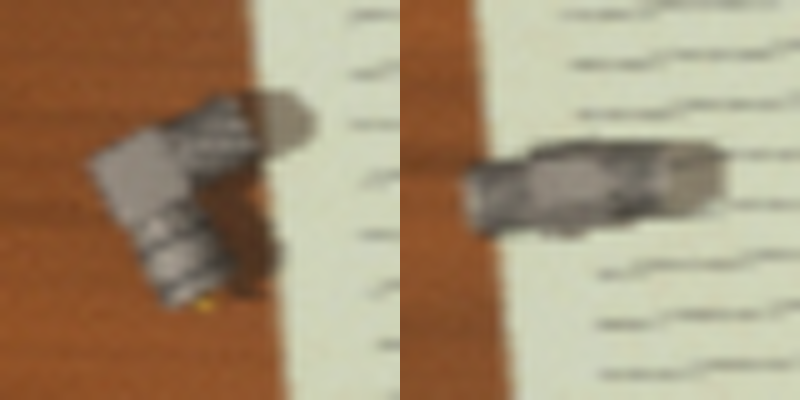

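The elbow's block centre is at zoom (141,178), its socket end at (247,120) and its nut end at (195,290). The barrel axis runs from (465,200) to (660,178), with its hex at (567,187). The rest is shadow.

```bash
python3 - <<'E'
from h import *
o1=np.array([230,217])-.45;o2=np.array([202,160])-.45
p=lambda o,u,z:(pt('top',o+np.array(u)/10,z)[:2]*1000).round(1)
for nm,u,z in[('c',(141,178),.018),('s',(247,120),.010),('n',(195,290),.010),('k1',(90,165),.018),('k2',(152,128),.018),('k3',(192,190),.018),('k4',(128,225),.018)]:print(nm,p(o1,u,z))
for u,z in[((465,200),.010),((660,178),.010),((567,187),.018)]:print('b',p(o2,u,z))
E
```

```text
c [458.8 -63.8]
s [472.6 -86.8]
n [435.4 -76.4]
k1 [461.3 -52.7]
k2 [469.7 -65.9]
k3 [456.6 -74.9]
k4 [448.7 -61.3]
b [581.5 -70.2]
b [ 588.  -113.8]
b [583.6 -92.6]
```

```bash
python3 -m pendant '[0,0,-8,5,5,0,0.25, 0,0,-16,10,10,0,0.25, 0,0,-22,15,15,0,0.25, 0,0,-22,19,19,0,0.25, 0,0,-22,23,23,0,0.25, 0,0,-22,26,26,-2,0.25, 0,0,-22,27.5,28.1,-6,0.25, 0,0,-22,27.5,28.1,-10,0.25, 0,0,-22,27.5,28.1,-13,0.25, 0,0,-22,27.5,28.1,-13,0.25]' 40
python3 - <<'E'
from h import *
c=np.array([469.4,244.3]);t=np.radians(9.4);R=np.array([[np.cos(t),np.sin(t)],[-np.sin(t),np.cos(t)]])
for nm,c,L in[('tee',(469.4,244.3),[(187,240),(165,284),(222,268)]),('elbow',(576.2,263),[(175,110),(208,112)]),('barrel',(483.4,151.3),[(274,266),(333,262),(302,252)]),('ferrite',(591.7,170),[(264,120),(308,116)])]:
    print(nm,[(R@(pt('top',np.array(u)/2.75+[34.6,134.6],.018)[:2]*1000-c)).round(0).tolist() for u in L])
s=arm.get_state();print(s['q'].round(2),cv2.Rodrigues(s['eef_rot'])[0][:2,1])
E
```

```text
time: 1.1
tcp_pos: [0.4713, -0.2026, 0.0971]
eef_rot: [-3.137, -0.006, 0.01]
contact_force: [-0.5, -0.3, 0.2]
gripper_width: 0.75
finger_force: 0.0
tee [[7.0, -7.0], [-25.0, 12.0], [-18.0, -32.0]]
elbow [[3.0, -6.0], [-2.0, -32.0]]
barrel [[-21.0, 23.0], [-24.0, -23.0], [-13.0, 0.0]]
ferrite [[-14.0, 20.0], [-16.0, -15.0]]
[-0.63  0.44  1.7   0.    1.01  0.93] [ 0.00408952 -0.99997971]
```

```bash
python3 -m pendant '[0,0,0,0,0,-4,0.25, 0,0,0,0,0,-7,0.25, 0,0,0,0,0,-9,0.25, 0,0,0,0,0,-9.6,0.25, 0,0,0,0,0,-9.6,0.25, 0,0,0,0,0,-9.6,0.6, 0,0,0,0,0,-9.6,0.8, 0,0,0,0,0,-9.6,0.8, 0,0,0,0,0,-9.6,0.8, 0,0,0,0,0,-9.6,0.8]' 40
```

```text
time: 2.1
tcp_pos: [0.4732, -0.2059, 0.0069]
eef_rot: [3.14, 0.003, 0.003]
contact_force: [-1.1, 0.7, 7.5]
gripper_width: 0.402
finger_force: 39.2
```

```bash
python3 -m pendant '[0,0,0,0,0,3,0.8, 0,0,0,0,0,7,0.8, 0,0,8,0,0,9.6,0.8, 0,0,16,0,3,9.6,0.8, 0,0,24,0.4,6,9.6,0.8, 0,0,32,0.8,9,9.6,0.8, 0,0,40,1.2,12,9.6,0.8, 0,0,48,1.6,15,9.6,0.8, 0,0,56,2,18,9.6,0.8, 0,0,64,2.4,21,9.6,0.8]' && python3 -m pendant '[0,0,8,0,3,0,0.8, 0,0,16,0,6,0,0.8, 0,0,24,0,9,0,0.8, 0,0,32,0,12,0,0.8, 0,0,40,0,15,0,0.8, 0,0,48,0,18,0,0.8, 0,0,56,0,20,0,0.8, 0,0,64,0,22,0,0.8, 0,0,72,0,23.5,0,0.8, 0,0,80,0,24.8,0,0.8]' && python3 -m pendant '[0,0,8,0,0,0,0.8, 0,0,16,0,0,0,0.8, 0,0,24,0,0,0,0.8, 0,0,32,0,0,0,0.8, 0,0,40,0,0,0,0.8, 0,0,45.4,0,0,0,0.8, 0,0,45.4,0,0,0,0.8,0,0,45.4,0,0,0,0.8]'
python3 - <<'E'
from h import *
s=arm.get_state();print(s['q'].round(2),cv2.Rodrigues(s['eef_rot'])[0][:2,1])
a=snap('top','t1.png');cv2.imwrite('pics/t1c.png',cv2.resize(a[120:270,30:200,::-1],None,fx=4,fy=4))
E
```

```text
time: 3.1
tcp_pos: [0.4967, 0.0058, 0.1021]
eef_rot: [2.657, 1.674, 0.001]
contact_force: [0.4, -0.4, -1.1]
gripper_width: 0.402
finger_force: 40.8
time: 4.1
tcp_pos: [0.4965, 0.2535, 0.1021]
eef_rot: [0.958, 2.991, 0.001]
contact_force: [0.4, -0.4, -0.4]
gripper_width: 0.406
finger_force: 40.8
time: 4.9
tcp_pos: [0.4966, 0.2526, 0.1018]
eef_rot: [-0.256, 3.13, 0.0]
contact_force: [0.7, -0.3, -0.4]
gripper_width: 0.403
finger_force: 40.8
[ 0.26  0.51  1.56  0.    1.07 -1.47] [-0.16255241  0.98669991]
```

View pics/t1c.png

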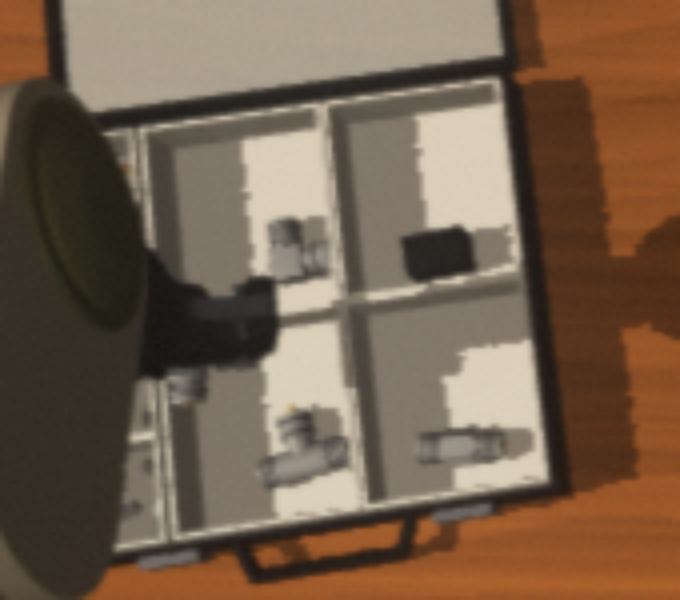

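```bash
python3 -m pendant '[0,0,0,0,0,-3,0.8, 0,0,0,0,0,-5,0.8, 0,0,0,0,0,-7,0.8, 0,0,0,0,0,-8.3,0.8, 0,0,0,0,0,-8.9,0.8, 0,0,0,0,0,-8.9,0.8, 0,0,0,0,0,-8.9,0.8]' && python3 -m pendant '[0,0,0,0,0,0,0.55, 0,0,0,0,0,0,0.48, 0,0,0,0,0,0,0.48, 0,0,0,0,0,0,0.48, 0,0,0,0,0,3,0.48, 0,0,0,0,0,7,0.48, 0,0,0,0,0,9,0.48, 0,0,0,0,0,9,0.48]'
```

```text
time: 5.65
tcp_pos: [0.497, 0.2527, 0.0129]
eef_rot: [-0.259, 3.13, 0.0]
contact_force: [0.4, 0.1, -0.6]
gripper_width: 0.399
finger_force: 40.8
time: 6.45
tcp_pos: [0.4979, 0.253, 0.1052]
eef_rot: [-0.26, 3.125, 0.002]
contact_force: [0.3, -0.0, -0.3]
gripper_width: 0.518
finger_force: 0.0
```

```bash
python3 -m pendant '[0,0,7,0,-4,0,0.3, 0,0,14,-1,-9,0,0.3, 0,0,20.6,-1.5,-14,0,0.3, 0,0,20.6,-2,-19,0,0.3, 0,0,20.6,-2.5,-24,0,0.3, 0,0,20.6,-3,-28,0,0.3, 0,0,20.6,-3.4,-31,0,0.3, 0,0,20.6,-3.4,-32.4,0,0.3, 0,0,20.6,-3.4,-32.4,0,0.3, 0,0,20.6,-3.4,-32.4,0,0.3]'
python3 - <<'E'
from h import *
a=snap('top','t2.png')
cv2.imwrite('pics/t2c.png',np.hstack([cv2.resize(a[120:270,30:200,::-1],(400,400)),cv2.resize(a[180:280,200:300,::-1],(400,400))]))
E
```

```text
time: 7.45
tcp_pos: [0.4625, -0.0705, 0.1019]
eef_rot: [0.816, -3.033, -0.001]
contact_force: [0.3, -0.0, -1.1]
gripper_width: 0.697
finger_force: 0.0
```

View pics/t2c.png

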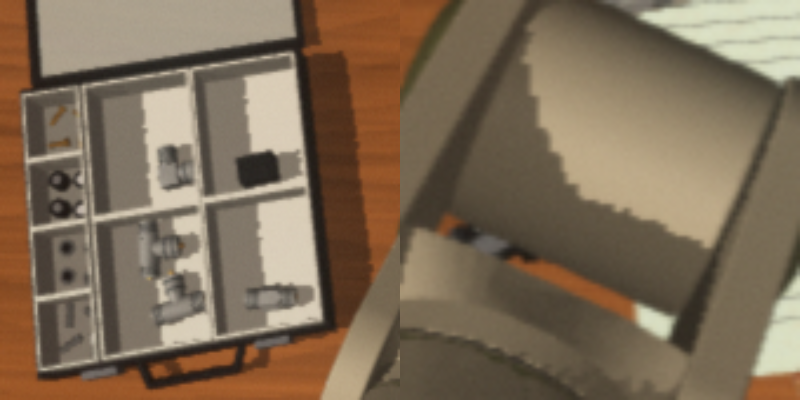

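The tee lies flat in its bay beside the old one, at crop (158,247). Next I grip the elbow.

```bash
python3 -m pendant '[0,0,0,0,0,-4,0.3, 0,0,0,0,0,-7,0.3, 0,0,0,0,0,-9,0.3, 0,0,0,0,0,-9.6,0.3, 0,0,0,0,0,-9.6,0.3, 0,0,0,0,0,-9.6,0.6, 0,0,0,0,0,-9.6,0.8, 0,0,0,0,0,-9.6,0.8, 0,0,0,0,0,-9.6,0.8, 0,0,0,0,0,-9.6,0.8]' 40
```

```text
time: 8.5
tcp_pos: [0.4632, -0.0714, 0.0076]
eef_rot: [-0.815, 3.032, -0.001]
contact_force: [-0.1, 2.4, 5.8]
gripper_width: 0.381
finger_force: 39.4
```

```bash
python3 -m pendant '[0,0,0,0,0,3,0.8, 0,0,0,0,0,7,0.8, 0,0,-7,2,3,9.6,0.8, 0,0,-14,4,7,9.6,0.8, 0,0,-20.6,6,12,9.6,0.8, 0,0,-20.6,8,16,9.6,0.8, 0,0,-20.6,10,20,9.6,0.8, 0,0,-20.6,12,24,9.6,0.8, 0,0,-20.6,13,28,9.6,0.8, 0,0,-20.6,14,31,9.6,0.8]' && python3 -m pendant '[0,0,0,0.4,2,0,0.8, 0,0,0,0.6,2.9,0,0.8, 0,0,0,0.6,2.9,0,0.8, 0,0,0,0.6,2.9,0,0.8]'
python3 - <<'E'
from h import *
s=arm.get_state();print(s['q'].round(2),cv2.Rodrigues(s['eef_rot'])[0][:2,1])
a=snap('top','t3.png')
cv2.imwrite('pics/t3c.png',cv2.resize(a[120:270,30:200,::-1],None,fx=4,fy=4))
E
```

```text
time: 9.5
tcp_pos: [0.6027, 0.2412, 0.103]
eef_rot: [-0.262, 3.13, 0.001]
contact_force: [-0.3, -0.6, -1.1]
gripper_width: 0.381
finger_force: 40.6
time: 9.9
tcp_pos: [0.6085, 0.2667, 0.1025]
eef_rot: [0.259, -3.131, 0.001]
contact_force: [-0.9, 0.1, -1.9]
gripper_width: 0.381
finger_force: 40.6
[ 0.24  0.73  1.18 -0.    1.23 -1.5 ] [-0.16457454  0.98636459]
```

View pics/t3c.png

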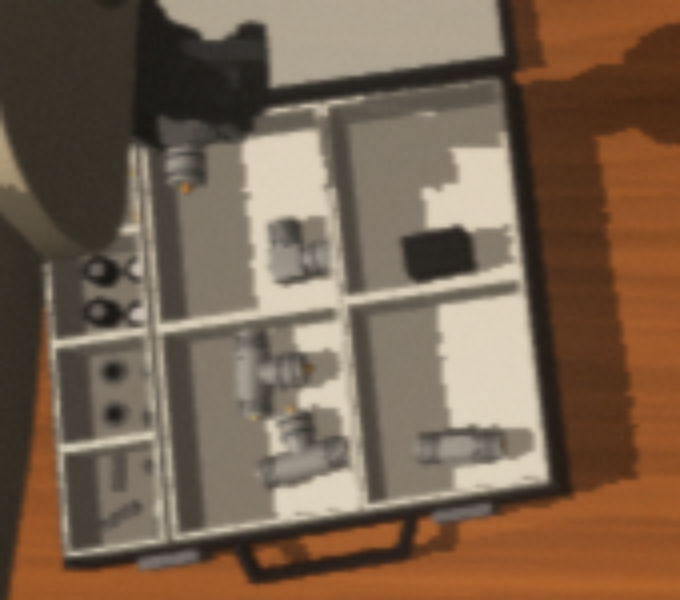

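Tee at (270,370). The elbow hangs over the far half of its bay with its nut at (183,165), so I lower it.

```bash
python3 -m pendant '[0,0,0,0,0,-3,0.8, 0,0,0,0,0,-5,0.8, 0,0,0,0,0,-7,0.8, 0,0,0,0,0,-8.3,0.8, 0,0,0,0,0,-8.9,0.8, 0,0,0,0,0,-8.9,0.8, 0,0,0,0,0,-8.9,0.8]' && python3 -m pendant '[0,0,0,0,0,0,0.55, 0,0,0,0,0,0,0.45, 0,0,0,0,0,0,0.45, 0,0,0,0,0,0,0.45, 0,0,0,0,0,3,0.45, 0,0,0,0,0,7,0.45, 0,0,0,0,0,9,0.45, 0,0,0,0,0,9,0.45]'
```

```text
time: 10.65
tcp_pos: [0.609, 0.2674, 0.0141]
eef_rot: [-0.26, 3.13, 0.0]
contact_force: [0.5, -0.4, -0.8]
gripper_width: 0.382
finger_force: 40.6
time: 11.45
tcp_pos: [0.61, 0.268, 0.1069]
eef_rot: [-0.26, 3.125, 0.002]
contact_force: [-1.0, -0.6, -0.3]
gripper_width: 0.55
finger_force: 0.0
```

```bash
python3 -m pendant '[0,0,-8,0,-3,0,0.45, 0,0,-16,0,-7,0,0.45, 0,0,-24,0,-11,0,0.45, 0,0,-32,-0.5,-15,0,0.45, 0,0,-40,-1,-19,0,0.45, 0,0,-48,-1.5,-23,0,0.45, 0,0,-56,-2,-27,0,0.45, 0,0,-64,-2.4,-31,0,0.45, 0,0,-72,-2.4,-34,0,0.45, 0,0,-80,-2.4,-36,0,0.45]' && python3 -m pendant '[0,0,-8,0,0,0,0.45, 0,0,-10.9,0,0,-3,0.45, 0,0,-10.9,0,0,-6,0.45, 0,0,-10.9,0,0,-8.5,0.45, 0,0,-10.9,0,0,-9.7,0.45, 0,0,-10.9,0,0,-9.7,0.45, 0,0,-10.9,0,0,-9.7,0.8, 0,0,-10.9,0,0,-9.7,0.9, 0,0,-10.9,0,0,-9.7,0.9, 0,0,-10.9,0,0,-9.7,0.9]' 40
```

```text
time: 12.45
tcp_pos: [0.5838, -0.0945, 0.1021]
eef_rot: [-1.822, -2.558, 0.001]
contact_force: [1.0, 0.2, 0.4]
gripper_width: 0.551
finger_force: 0.0
time: 13.45
tcp_pos: [0.5853, -0.0927, 0.0077]
eef_rot: [2.047, 2.38, 0.001]
contact_force: [-1.0, 0.5, 6.7]
gripper_width: 0.214
finger_force: 39.3
```

```bash
python3 -m pendant '[0,0,0,0,0,3,0.9, 0,0,0,0,0,7,0.9, 0,0,8,-1,3,9.6,0.9, 0,0,16,-2,6,9.6,0.9, 0,0,24,-3,9,9.6,0.9, 0,0,32,-4,12,9.6,0.9, 0,0,40,-5,15,9.6,0.9, 0,0,48,-6,18,9.6,0.9, 0,0,56,-7,21,9.6,0.9, 0,0,64,-7.8,23,9.6,0.9]' && python3 -m pendant '[0,0,8,0,1,0,0.9, 0,0,16,0,1.8,0,0.9, 0,0,24,0,1.8,0,0.9, 0,0,26.9,0,1.8,0,0.9, 0,0,26.9,0,1.8,0,0.9, 0,0,26.9,0,1.8,0,0.9]'
python3 - <<'E'
from h import *
s=arm.get_state();print(s['q'].round(2),cv2.Rodrigues(s['eef_rot'])[0][:2,1])
a=snap('top','t4.png')
cv2.imwrite('pics/t4c.png',cv2.resize(a[120:270,30:200,::-1],None,fx=4,fy=4))
E
```

```text
time: 14.45
tcp_pos: [0.5059, 0.1393, 0.1027]
eef_rot: [0.464, 3.107, 0.001]
contact_force: [0.5, 0.4, -0.9]
gripper_width: 0.215
finger_force: 39.6
time: 15.05
tcp_pos: [0.5066, 0.1556, 0.1025]
eef_rot: [-0.258, 3.131, 0.0]
contact_force: [0.3, -0.3, -0.9]
gripper_width: 0.213
finger_force: 39.6
[ 0.08  0.46  1.65  0.    1.03 -1.66] [-0.16347673  0.98654719]
```

View pics/t4c.png

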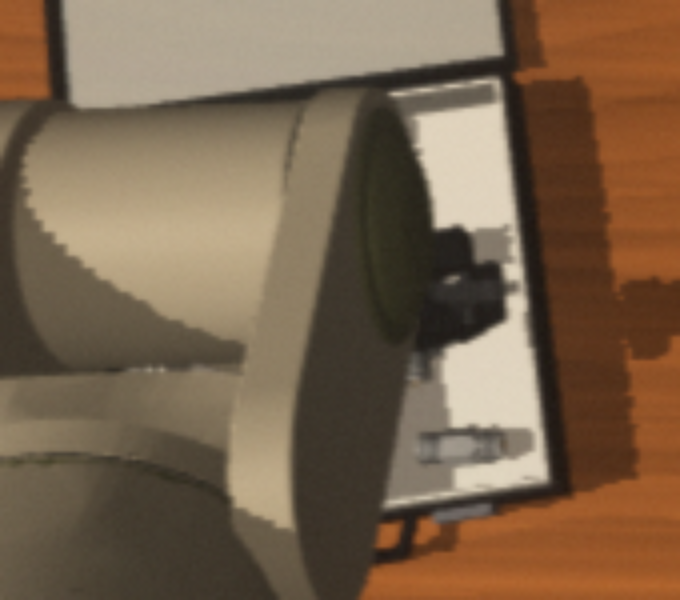

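The barrel hangs over the far half of its bay with its end at (425,365), clear of the old one at (460,447). I lower and release it.

```bash
python3 -m pendant '[0,0,0,0,0,-3,0.9, 0,0,0,0,0,-5,0.9, 0,0,0,0,0,-7,0.9, 0,0,0,0,0,-8.3,0.9, 0,0,0,0,0,-8.9,0.9, 0,0,0,0,0,-8.9,0.9, 0,0,0,0,0,-8.9,0.9]' && python3 -m pendant '[0,0,0,0,0,0,0.65, 0,0,0,0,0,0,0.6, 0,0,0,0,0,0,0.6, 0,0,0,0,0,0,0.6, 0,0,0,0,0,3,0.6, 0,0,0,0,0,7,0.6, 0,0,0,0,0,9,0.6, 0,0,0,0,0,9,0.6]'
```

```text
time: 15.8
tcp_pos: [0.507, 0.1556, 0.0138]
eef_rot: [-0.26, 3.13, 0.0]
contact_force: [0.1, 0.3, -0.4]
gripper_width: 0.21
finger_force: 39.6
time: 16.6
tcp_pos: [0.508, 0.1557, 0.1061]
eef_rot: [-0.26, 3.125, -0.0]
contact_force: [0.2, 0.0, -0.4]
gripper_width: 0.401
finger_force: 0.0
```

```bash
python3 -m pendant '[0,0,-8,1,-4,0,0.45, 0,0,-16,2,-8.5,0,0.45, 0,0,-24,3,-13,0,0.45, 0,0,-32,4,-17.5,0,0.45, 0,0,-38.4,5,-22,0,0.45, 0,0,-38.4,6,-26.5,0,0.45, 0,0,-38.4,7,-31,0,0.45, 0,0,-38.4,8,-35.5,0,0.45, 0,0,-38.4,9,-39.5,0,0.45, 0,0,-38.4,9.7,-42.8,0,0.45]' && python3 -m pendant '[0,0,0,0,0,0,0.45, 0,0,0,0,0,-3,0.45, 0,0,0,0,0,-6,0.45, 0,0,0,0,0,-8.5,0.45, 0,0,0,0,0,-9.6,0.45, 0,0,0,0,0,-9.6,0.45, 0,0,0,0,0,-9.6,0.8, 0,0,0,0,0,-9.6,0.9, 0,0,0,0,0,-9.6,0.9, 0,0,0,0,0,-9.6,0.9]' 40
```

```text
time: 17.6
tcp_pos: [0.6032, -0.2746, 0.1016]
eef_rot: [-0.785, -3.04, -0.001]
contact_force: [0.4, 0.2, 0.1]
gripper_width: 0.548
finger_force: 0.0
time: 18.6
tcp_pos: [0.6043, -0.2728, 0.0089]
eef_rot: [0.783, 3.04, -0.001]
contact_force: [-0.6, 0.6, 6.4]
gripper_width: 0.26
finger_force: 39.6
```

```bash
python3 -m pendant '[0,0,0,0,0,3,0.9, 0,0,0,0,0,7,0.9, 0,0,8,0,3,9.6,0.9, 0,0,16,0,7,9.6,0.9, 0,0,24,0,11.5,9.6,0.9, 0,0,32,0,16,9.6,0.9, 0,0,38.4,0.4,20.5,9.6,0.9, 0,0,38.4,0.8,25,9.6,0.9, 0,0,38.4,1,29.5,9.6,0.9, 0,0,38.4,1,34,9.6,0.9]' && python3 -m pendant '[0,0,0,0,4,0,0.9, 0,0,0,0,7.5,0,0.9, 0,0,0,0,9.7,0,0.9, 0,0,0,0,10.6,0,0.9, 0,0,0,0,10.6,0,0.9, 0,0,0,0,10.6,0,0.9]'
python3 - <<'E'
from h import *
s=arm.get_state();print(s['q'].round(2),cv2.Rodrigues(s['eef_rot'])[0][:2,1])
a=snap('top','t5.png')
cv2.imwrite('pics/t5c.png',cv2.resize(a[120:270,30:200,::-1],None,fx=4,fy=4))
E
```

```text
time: 19.6
tcp_pos: [0.6135, 0.0694, 0.1037]
eef_rot: [-0.26, 3.13, -0.0]
contact_force: [0.2, -0.4, -0.9]
gripper_width: 0.254
finger_force: 39.0
time: 20.2
tcp_pos: [0.6137, 0.1725, 0.1034]
eef_rot: [-0.259, 3.131, -0.001]
contact_force: [-0.6, -0.5, -1.0]
gripper_width: 0.253
finger_force: 39.1
[ 0.09  0.67  1.29 -0.    1.18 -1.65] [-0.16433379  0.98640473]
```

View pics/t5c.png

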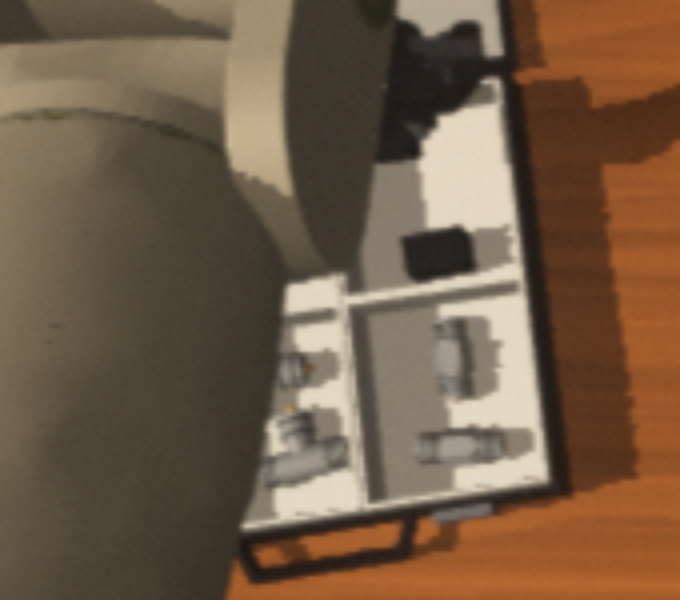

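The barrel lies in its bay at (453,358). The ferrite hangs over the far half of its bay at about (405,140), so I lower and release it, then back away.

```bash
python3 -m pendant '[0,0,0,0,0,-3,0.9, 0,0,0,0,0,-5,0.9, 0,0,0,0,0,-7,0.9, 0,0,0,0,0,-8.3,0.9, 0,0,0,0,0,-8.9,0.9, 0,0,0,0,0,-8.9,0.9, 0,0,0,0,0,-8.9,0.9]' && python3 -m pendant '[0,0,0,0,0,0,0.65, 0,0,0,0,0,0,0.55, 0,0,0,0,0,0,0.55, 0,0,0,0,0,0,0.55, 0,0,0,0,0,3,0.55, 0,0,0,0,0,7,0.55, 0,0,0,0,0,12,0.55, 0,0,0,0,0,12,0.55]' && python3 -m pendant '[0,0,0,-2,-5,0,0.5, 0,0,0,-4,-10,0,0.5, 0,0,0,-6,-15,0,0.5, 0,0,0,-8,-20,0,0.5, 0,0,0,-10,-25,0,0.5, 0,0,0,-12,-30,0,0.5, 0,0,0,-14,-35,0,0.5, 0,0,0,-14,-35,0,0.5]'
python3 - <<'E'
from h import *
a=snap('top','t6.png')
cv2.imwrite('pics/t6b.png',cv2.resize(a[...,::-1],(800,600),interpolation=cv2.INTER_CUBIC))
E
```

```text
time: 20.95
tcp_pos: [0.6141, 0.1732, 0.0149]
eef_rot: [-0.259, 3.13, -0.0]
contact_force: [-0.2, 0.3, -0.5]
gripper_width: 0.258
finger_force: 39.2
time: 21.75
tcp_pos: [0.6165, 0.174, 0.1417]
eef_rot: [-0.26, 3.118, 0.0]
contact_force: [0.8, -0.3, 1.4]
gripper_width: 0.448
finger_force: 0.0
time: 22.55
tcp_pos: [0.4722, -0.1793, 0.1342]
eef_rot: [0.256, -3.131, 0.001]
contact_force: [0.4, -0.3, 0.5]
gripper_width: 0.5
finger_force: 0.0
```

View pics/t6b.png

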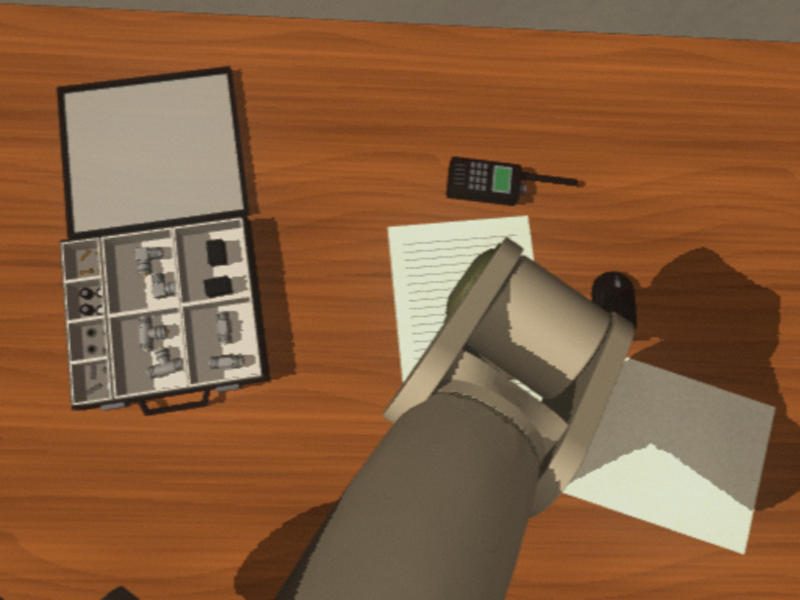

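All four bays hold their pair: elbow (148,260), ferrite (216,252), tee (150,333), barrel (228,326). The handheld and mouse are where they were, and the arm is clear, so I hand in.

```bash
python3 -c "
from workcell import arm
print(arm.hand_in())"
```

```text
the job is handed in; nothing more can be done
None
```

I put the tee, elbow, barrel and ferrite each into its own compartment, released inside it, and handed the job in at about 22.6 s; the last picture shows the mouse and handheld radio unmoved, but no verdict was returned.

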